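# Load the round blank into the sawing cradle

### The job

Load the round timber blank into the sawing cradle on the white table: with your hand flat on top of it, roll it along the table and over the low sill until it lies in its seat against the fence. It is too thick to grip, so do not lift or drag it, and keep your hand on it as it climbs over the sill so that it does not run away. Then swing the hold-down bar over until its cork pad rests on the blank, and leave the mug, the sanding block and the roll of tape where they are.

Things in the scene. Friction and masses are not known exactly. Their poses are not given: they have to be found in the camera images.
- blank_center (a point): centre of the loose round timber blank: pale wood cylinder, 90 mm diameter, 150 mm long (plus a stub 40 mm wide, 8 mm long on each end), 0.4 to 0.65 kg, lying on the table (top 90 mm up). y: along its axis; x and z turn with it as it rolls. A thin dark cut line runs round it 50 mm from the centre. It rolls very easily: bring it to rest before letting go.
- seat (a point): point in the fixed wooden sawing cradle where the blank's centre must come to lie, 45 mm above the table, which is the floor between sill and fence. z up; x: the rolling direction, from the open side to the fence; y: along sill and fence, towards the hold-down's post. The blank starts 80 to 150 mm before this point (negative x), up to 12 mm to the side, turned up to 0.07 rad from parallel.
- sill (a point): middle of the top of the sill, a half-round wooden bead along the cradle's y, 240 mm long, 3.2 mm high, 8 mm wide, 23 mm before the seat point. The blank touches it when its centre is 17 mm before it, is on top when straight above it, and beyond that drops into the seat by itself. Flat runners 8 mm high and 22 mm wide cross its ends, 108 to 130 mm either side of the middle.
- fence (a point): middle of the top edge of the fence's front face, 46 mm beyond the seat point. The fence is an upright board 62 mm high, 216 mm long and 20 mm thick along the cradle's y, with a saw kerf in it; brackets reach 50 mm behind its face, 30 mm high.
- bar_hinge (a point): steel hinge pin of the hold-down bar, 107 mm above the table, 119 mm from the seat point along the cradle's +y, at the top of a wooden post 48 mm wide (cradle x), 22 mm deep (y) and 116 mm high. Axes as the cradle's. The bar swings about the pin's x in the upright plane over the seated blank's axis.
- bar_tip (a point): point on the axis of the wooden hold-down bar, in its rounded grip (25 mm thick), 150 mm from the pin; the grip ends 19 mm beyond. The bar is 24 mm wide (cradle x) and 18 mm thick. z: along the bar, pin to tip; x: along the pin. A cork pad 30 mm long, centred 104 mm from the pin, stands 8 mm proud of the face that turns down when the bar is shut.
- hold_bar (a joint): angle of the hold-down bar (rad): 0 = open, the bar leaning 35 degrees outward past upright, away from the blank; 0.61 = bar upright; 2.18 = bar level over the blank, its pad resting on the top of a seated blank; stop at 2.42 if nothing is under it. The hinge is stiff (about 1 N at the tip moves it), so it stays where it is left.
- mug: cream mug standing on the white table, 70 mm in diameter, 62 mm high; origin at the centre of its underside; a bystander
- sanding_block: wooden sanding block lying on the white table, 60 x 100 x 31 mm; origin at the centre of its underside; a bystander
- masking_tape: roll of masking tape lying flat behind the cradle, 105 mm in diameter, 24 mm high; origin at the centre of its underside; a bystander

How it is judged:
By the outcome, as a careful person would: the job done as asked, in the order asked, and still so for the second after the job is handed in, with the robot touching nothing.
It also fails if it takes over 64 s, if anything falls off the work surface, if the arm or the gripper's body presses on something with over 40 N, if the wrist force passes 120 N, or if a joint passes its speed limit or range.

### The arm

A 6-joint arm with a two-finger parallel gripper is mounted at the origin on a cart in front of the work surface, level with it; the furniture and walls round the work are solid. World frame = base frame: x ahead of the robot, y to its left, z up, the work surface at z = 0. Lengths are in m, angles in rad, forces in N, time in s.
With the tool pointing down it reaches from about 0.325 to 0.9 m from the base axis. Payload 3.5 kg.
Tool frame: the origin (TCP) lies at the very end of the fingers, on their centre line; the grasp point (between the pads) lies 19 mm behind it (bot.grip_point_offset is the y of the grasp point in the tool frame, in m); y points along the fingers, x is the direction in which the jaws open and shut, and the axes are right-handed (so a half turn about y gives the same grasp; the last joint's range is limited). The gripper opens to 85 mm and grips with 20 to 120 N. Pads are 22 mm wide; open, the fingers measure 114 mm over their backs; the gripper's body (76 mm by 85 mm) begins 54 mm behind the grasp point. The pads swing forward as they close: fully open they stand 13 mm farther back than shut.
Start: joints at [-1.35, 0.276, -0.026, 1.268, 0, 1.467], TCP at [0.199, -0.593, 0.231] pointing down, gripper open.
Joint ranges: [-3.12, 3.12], [-0.85, 1.88], [-1.08, 1.24], [-1.95, 2.15], [-1.57, 1.53], [-3.14, 3.14]. Speed limits (rad/s): [2.57, 2.57, 3.14, 3.14, 3.14, 3.14].

### API

Orientations are given as a unit quaternion [w, x, y, z].
In Python, from cell import bot, imaging gives the robot as it stands. Calls block until the motion is done:
- bot.reach(position, orientation): joint-space move of the TCP to a pose.
- bot.move_straight(position, frame=None, v=0.15, threshold=None): straight line of the TCP; frame=None keeps the orientation; v is the mean speed in m/s. With threshold (N) it stops when the force on the tool has changed by that much, and returns True; else False.
- bot.set_joints(angles): joint-space move.
- bot.move_gripper(opening, newtons=None): finger opening in m; newtons is the grip in N (None keeps the last); returns when the fingers have stopped.
- bot.sleep(seconds).
- bot.ik(position, orientation): joint angles nearest the present ones, or None.
- bot.read_state(): the state.
- imaging.capture(name): name is "scene" or "side" or "wrist"; returns the picture (400x640x3 uint8, red, green, blue); there is no depth.
- imaging.camera_params(name): a dict with "intrinsics" (3x3 intrinsics, pixels), "rvec" (rotation vector, rad) and "tvec" (3), from world to camera coordinates, as OpenCV has them. Camera axes: x right, y down, z forward; pixel columns grow to the right and rows downward; lengths in m; the calibration is good to about 2 mm. A picture is of the moment at which its call begins: read the wrist's pose just before it. camera_params takes no time and is no camera call; for the wrist camera it gives the pose at the moment of the call.
A pose or a line that the arm cannot do raises bot.MotionError and nothing moves.
- bot.hand_in(): hands the job in, once; it reports no verdict.
The state is a dict: "time_s": time; "joints": joint angles; "qvel": joint speeds; "tau": joint torques, N m; "ee_pos": TCP position; "tool_rot": TCP orientation; "force": force on the tool from outside, world axes, zero at the start; "wrist_torque": the same for the moment, N m; "gripper_width": finger opening in m.
Only numpy, scipy, OpenCV 4.12 (cv2) and the standard library are available. Lean on these libraries where they do the work, as an engineer would, in place of code of your own. Each camera call takes 0.05 s, during which the arm holds its last target.

## Working session

There is one attempt and no reset: what is moved stays moved. The work goes in short steps, each a Python script; the robot and the scene stay as the last script left them, time stands still between calls to the robot, and variables do not carry over. Pictures are saved under pics/ and viewed, and the job is handed in when it is done.

```bash
mkdir -p pics; ls; python3 - <<'E'
from cell import bot, imaging
import cv2
for n in ("scene","side","wrist"):
    p=imaging.camera_params(n); print(n,p)
    im=imaging.capture(n); cv2.imwrite(f"pics/{n}0.png",im[:,:,::-1])
s=bot.read_state(); print(s)
E
```

```text
pics
scene {'intrinsics': array([[466.43574807,   0.        , 324.08197458],
       [  0.        , 466.43574807, 207.53262662],
       [  0.        ,   0.        ,   1.        ]]), 'rvec': array([ 0.87800766, -2.63350688,  0.9171674 ]), 'tvec': array([0.29518903, 0.46679521, 1.00841801])}
side {'intrinsics': array([[377.32160036,   0.        , 323.35119817],
       [  0.        , 377.32160036, 199.92582991],
       [  0.        ,   0.        ,   1.        ]]), 'rvec': array([ 0.51623662, -2.64308741,  1.31531682]), 'tvec': array([0.41952424, 0.35119928, 0.72589105])}
wrist {'intrinsics': array([[287.92317883,   0.        , 322.30456123],
       [  0.        , 287.92317883, 200.35904544],
       [  0.        ,   0.        ,   1.        ]]), 'rvec': array([-2.35832681,  1.69351878,  0.24271418]), 'tvec': array([-0.62306536, -0.0362375 ,  0.37804805])}
{'time_s': 0.15, 'joints': array([-1.35042607e+00,  2.77000068e-01, -2.75553336e-02,  1.26800132e+00,
        2.42510399e-06,  1.46737806e+00]), 'qvel': array([-0.00042689, -0.00259016,  0.00400407, -0.00153144, -0.0001626 ,
       -0.00140614]), 'tau': array([ 4.89627619e-04, -4.46057439e+01,  2.95638818e+01,  1.05048218e-02,
       -1.22608499e-04, -8.24704102e-06]), 'ee_pos': array([ 0.1986974 , -0.59193445,  0.23039558]), 'tool_rot': array([ 0.5744699 , -0.57364137,  0.4133322 , -0.41240321]), 'force': array([ 0.32380848,  0.41475326, -0.50281832]), 'wrist_torque': array([ 0.01918946, -0.02815254, -0.03415027]), 'gripper_width': 0.08528818777802558}
```

View pics/scene0.png

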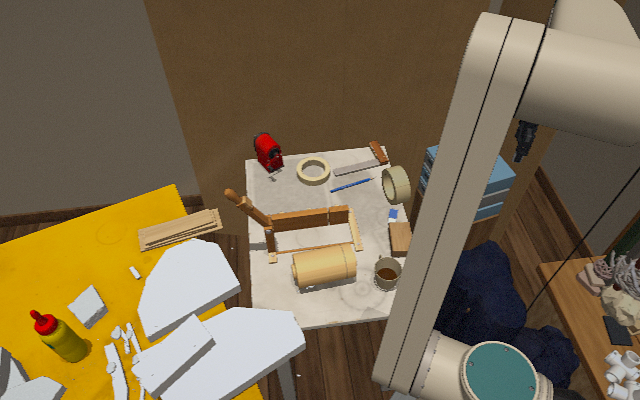

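View pics/side0.png

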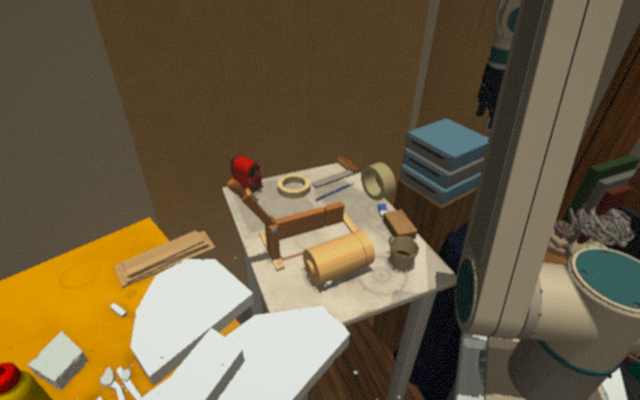

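View pics/wrist0.png

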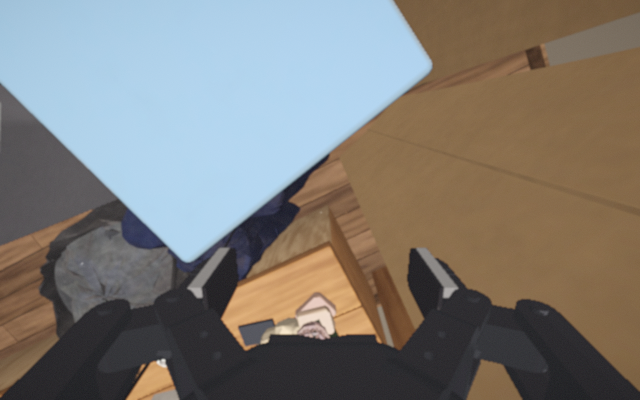

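```bash
python3 - <<'E'
import cv2
a=cv2.imread("pics/scene0.png")[140:340,210:430]; cv2.imwrite("pics/sc_crop.png",cv2.resize(a,None,fx=3.6,fy=3,interpolation=3) if 0 else cv2.resize(a,(660,600),interpolation=2))
a=cv2.imread("pics/side0.png")[140:310,210:430]; cv2.imwrite("pics/sd_crop.png",cv2.resize(a,(770,595),interpolation=2))
E
```

```text
(no output)
```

View pics/sc_crop.png

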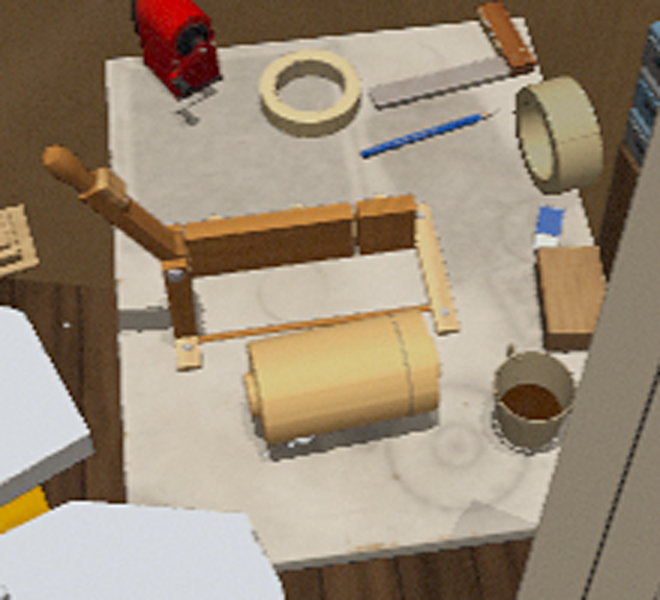

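View pics/sd_crop.png

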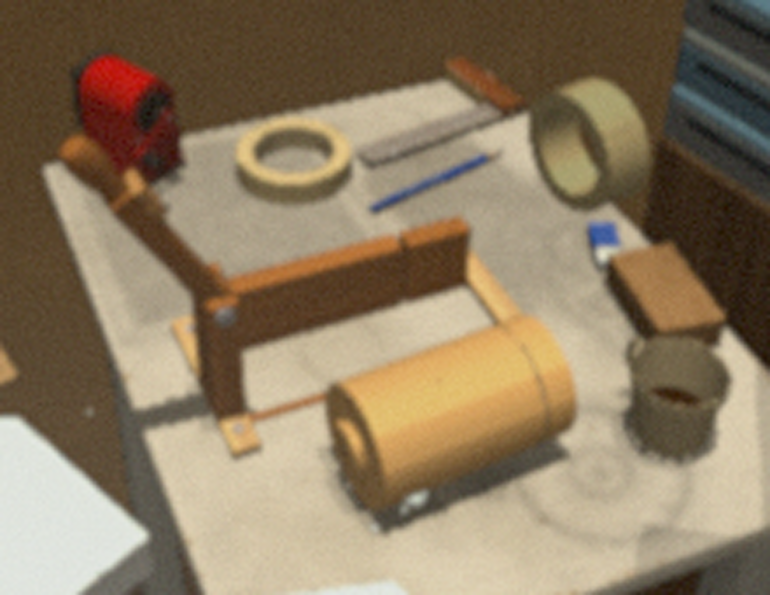

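```bash
cat > h.py <<'E'
import numpy as np, cv2
from cell import bot, imaging
from scipy.optimize import least_squares
def proj(n,P,p=None):
    p=p or imaging.camera_params(n)
    return cv2.projectPoints(np.asarray(P,float).reshape(-1,1,3),p["rvec"],p["tvec"],p["intrinsics"],None)[0].reshape(-1,2)
def cw(pose,P):
    x,y,t=pose; P=np.atleast_2d(P).astype(float); c,s=np.cos(t),np.sin(t)
    return np.c_[x+c*P[:,0]-s*P[:,1], y+s*P[:,0]+c*P[:,1], P[:,2]]
def ray(n,uv,z):
    p=imaging.camera_params(n); R=cv2.Rodrigues(p["rvec"])[0]; K=p["intrinsics"]
    d=R.T@np.linalg.solve(K,[uv[0],uv[1],1.]); o=-R.T@p["tvec"]
    return o+d*(z-o[2])/d[2]
E
python3 - <<'E'
from h import *
S=lambda u,v:(210+u/3,140+v/3); D=lambda u,v:(210+u/3.5,140+v/3.5)
for n,f,pts in (("scene",S,dict(sillL=(203,339,.003),sillR=(432,312,.003),fBR=(416,247,0),mugL=(533,440,0),tape=(310,133,0))),("side",D,dict(sillL=(255,415,.003)))):
    for k,(u,v,z) in pts.items(): print(n,k,ray(n,f(u,v),z))
for n in("scene","side"):
    p=imaging.camera_params(n);R=cv2.Rodrigues(p["rvec"])[0];print(-R.T@p["tvec"])
# table
L=[("scene",S(203,339),(-.023,.108,.003)),("scene",S(432,312),(-.023,-.108,.003)),("scene",S(416,247),(.046,-.108,0)),("side",D(255,415),(-.023,.108,.003))]
def r(q): return np.concatenate([proj(n,cw(q,P))[0]-uv for n,uv,P in L])
o=least_squares(r,[.6,-.1,0]); print(o.x,o.fun)
q=o.x
for n,(x0,y0,s) in dict(scene=(210,140,3),side=(210,140,3.5)).items():
    a=cv2.imread("pics/sc_crop.png" if n=="scene" else "pics/sd_crop.png")
    def ln(A,B,c):
        uv=proj(n,cw(q,[A,B])); uv=(uv-[x0,y0])*s; cv2.line(a,*[tuple(int(round(v)) for v in w) for w in uv],c,1)
    for z in(0,.062):
        ln((.046,-.108,z),(.046,.108,z),(255,0,0))
    for s2 in(-1,1): ln((.046,s2*.108,0),(.046,s2*.108,.062),(255,0,0)); ln((.066,s2*.108,0),(.066,s2*.108,.062),(255,0,255))
    ln((.066,-.108,.062),(.066,.108,.062),(255,0,255))
    ln((-.023,-.108,.003),(-.023,.108,.003),(0,255,0))
    for y in(.108,.13): 
        for x in (-.024,.024): ln((x,y,0),(x,y,.116),(0,0,255))
    ln((0,.119,.107),(0,.119+.169*np.sin(.611),.107+.169*np.cos(.611)),(255,255,0))
    cv2.imwrite(f"pics/ov_{n}.png",a)
E
```

```text
scene sillL [ 0.6011245  -0.09466225  0.003     ]
scene sillR [ 0.45005622 -0.24447331  0.003     ]
scene fBR [ 0.50650851 -0.29901492  0.        ]
scene mugL [ 0.30424036 -0.18851088  0.        ]
scene tape [ 0.67843239 -0.35361077  0.        ]
side sillL [ 0.60104328 -0.09902085  0.003     ]
[0.06926942 0.3827311  1.08197036]
[0.27296643 0.49836551 0.70949312]
[ 0.54355613 -0.18825863 -0.76635637] [-0.24894495 -0.09967034  0.55570203 -1.70733887  1.12618894  1.01461256
 -1.08797447  1.10182778]
```

View pics/ov_scene.png

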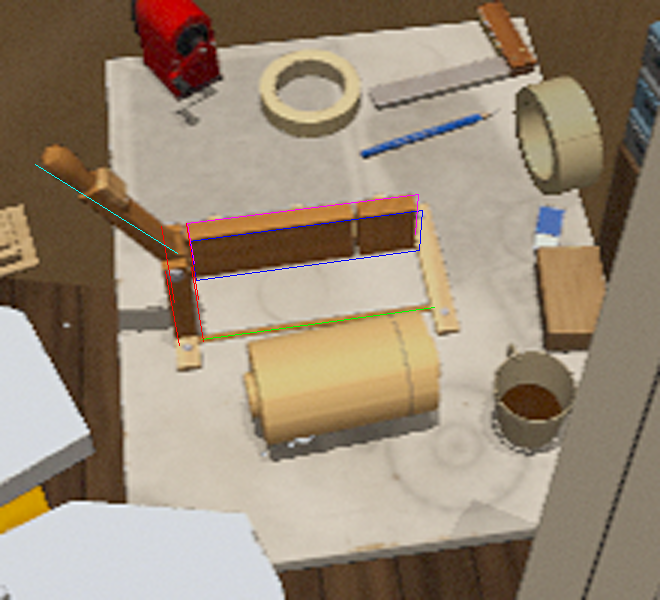

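View pics/ov_side.png

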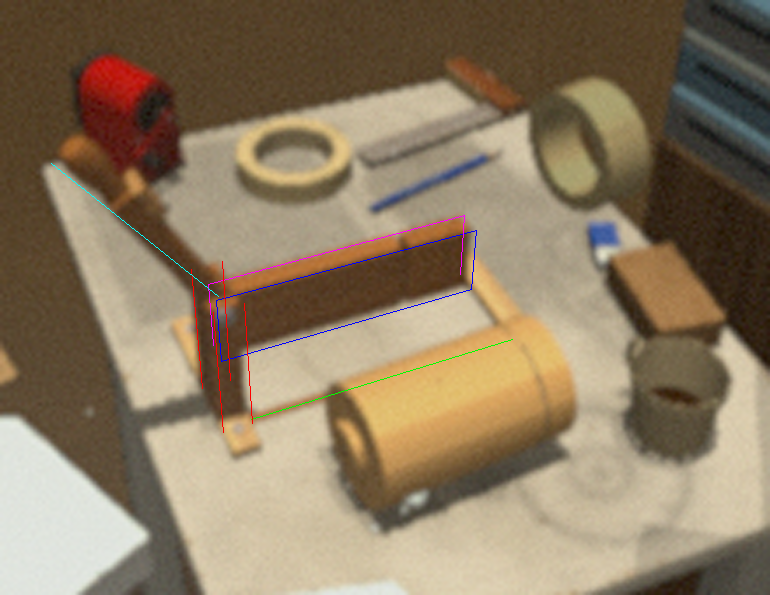

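```bash
cat >> h.py <<'E'
Q=np.array([0.5436,-0.1883,-0.7664])
from scipy.spatial.transform import Rotation as Ro
def ori(t,sgn=1):
    xa=sgn*np.array([-np.sin(t),np.cos(t),0]); ya=np.array([0,0,-1.]); za=np.cross(xa,ya)
    q=Ro.from_matrix(np.c_[xa,ya,za]).as_quat(); return q[[3,0,1,2]]
E
python3 - <<'E'
from h import *
s=bot.read_state(); q=s["tool_rot"]; print(Ro.from_quat(q[[1,2,3,0]]).as_matrix().round(2))
for sg in(1,-1):
  for P in([-.06,0,.35],[-.14,0,.1],[.03,0,.1],[0,.27,.19],[-.06,-.06,.35]):
    print(sg,P,bot.ik(list(cw(Q,P)[0]),list(ori(Q[2],sg))))
E
```

```text
[[ 0.32 -0.    0.95]
 [-0.95  0.    0.32]
 [-0.   -1.    0.  ]]
1 [-0.06, 0, 0.35] [-0.40917986  0.05175895 -0.04655312  1.47248425  0.          0.35722014]
1 [-0.14, 0, 0.1] [-0.34633068  0.08519494 -0.55828555  0.92731584  0.          0.42006932]
1 [0.03, 0, 0.1] [-0.46157756  0.33431848 -0.24001744  0.9964604   0.          0.30482244]
1 [0, 0.27, 0.19] [-0.07986587  0.48515989  0.18477685  1.27041329  0.          0.68653413]
1 [-0.06, -0.06, 0.35] [-0.52276049  0.00600784 -0.0937852   1.47100329  0.          0.24363951]
-1 [-0.06, 0, 0.35] [-0.40917986  0.05175895 -0.04655312  1.47248425  0.         -2.78437251]
-1 [-0.14, 0, 0.1] [-0.34633068  0.08519494 -0.55828555  0.92731584  0.         -2.72152333]
-1 [0.03, 0, 0.1] [-0.46157756  0.33431848 -0.24001744  0.9964604   0.         -2.83677022]
-1 [0, 0.27, 0.19] [-0.07986587  0.48515989  0.18477685  1.27041329  0.         -2.45505852]
-1 [-0.06, -0.06, 0.35] [-0.52276049  0.00600784 -0.0937852   1.47100329  0.         -2.89795314]
```

```bash
python3 - <<'E'
from h import *
s=bot.read_state(); p=s["ee_pos"]
bot.move_straight([p[0],p[1],.38],v=.3)
bot.reach(list(cw(Q,[-.12,0,.36])[0]),list(ori(Q[2])))
P=imaging.camera_params("wrist"); im=imaging.capture("wrist")
np.savez("w1.npz",**P); cv2.imwrite("pics/w1.png",im[:,:,::-1])
R=cv2.Rodrigues(P["rvec"])[0]; print(-R.T@P["tvec"],R, bot.read_state()["ee_pos"],bot.read_state()["time_s"],bot.read_state()["force"])
E
```

```text
[ 0.40665703 -0.05554389  0.50177076] [[ 6.93585731e-01  7.20373635e-01 -8.12143207e-04]
 [ 6.92026879e-01 -6.65979086e-01  2.78515092e-01]
 [ 2.00094059e-01 -1.93736118e-01 -9.60431509e-01]] [ 0.45724997 -0.10583656  0.35994887] 2.8333 [-0.02369887 -0.17850704  0.3059584 ]
```

View pics/w1.png

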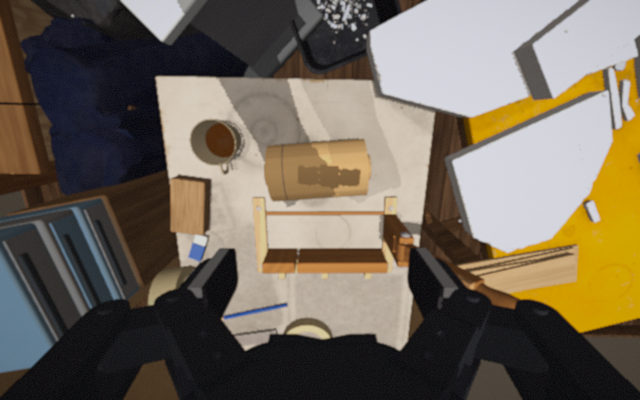

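```bash
python3 - <<'E'
import cv2
a=cv2.imread("pics/w1.png")[120:285,235:435]; cv2.imwrite("pics/w1c.png",cv2.resize(a,None,fx=3.6,fy=3.6,interpolation=2)); 
E
```

```text
(no output)
```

View pics/w1c.png

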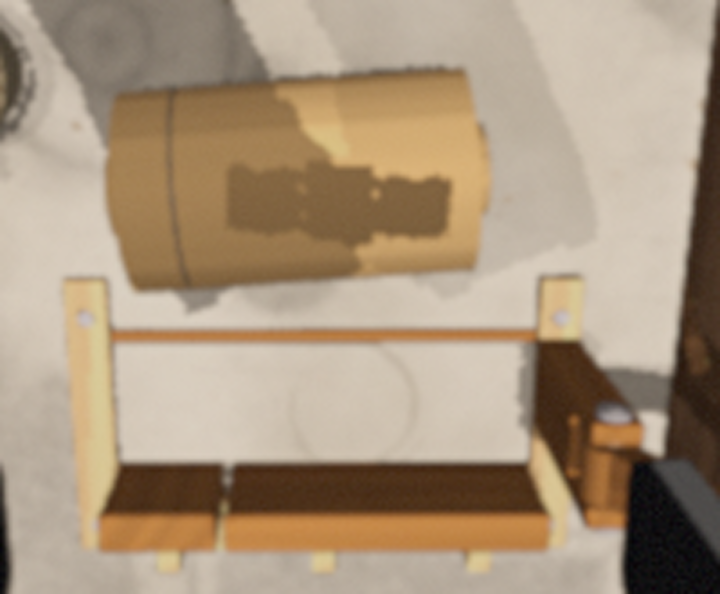

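```bash
cat >> h.py <<'E'
def cyl(b):
    # b: x,y,yaw in world ; axis along yaw's y
    a=np.linspace(0,2*np.pi,90); return np.vstack([cw(b,np.c_[.045*np.cos(a),0*a+s*.075,.045+.045*np.sin(a)]) for s in(-1,1)])
def hull(n,b,p): return cv2.convexHull(proj(n,cyl(b),p).astype(np.float32))
E
python3 - <<'E'
from h import *
P=dict(np.load("w1.npz"))
W=lambda u,v:np.array([235+u/3.6,120+v/3.6])
L=[(W(112,336),(-.023,-.108,.003)),(W(536,336),(-.023,.108,.003)),(W(118,465),(.046,-.108,0)),(W(101,514),(.046,-.108,.062)),(W(533,465),(.046,.108,0)),(W(547,514),(.046,.108,.062)),(W(64,281),None)]
L=L[:-1]
def r(q): return np.concatenate([proj("wrist",cw(q,X),P)[0]-uv for uv,X in L])
o=least_squares(r,Q); print(o.x,o.fun.reshape(-1,2).round(2)); q=o.x
M=[W(*m) for m in((120,94),(200,89),(290,82),(380,76),(455,71),(140,290),(220,284),(300,278),(400,272),(470,268),(107,170),(110,200),(117,240),(473,110),(478,150),(481,220),(482,250))]
def rb(b):
    h=hull("wrist",b,P); return [cv2.pointPolygonTest(h,(float(m[0]),float(m[1])),True) for m in M]
o=least_squares(rb,[*cw(q,[-.1,0,0])[0][:2],q[2]],diff_step=1e-3); print(o.x,np.round(o.fun,2)); b=o.x
c,s=np.cos(q[2]),np.sin(q[2]); d=b[:2]-q[:2]; print("blank in cradle mm",1e3*(c*d[0]+s*d[1]),1e3*(-s*d[0]+c*d[1]),"yaw",b[2]-q[2])
a=cv2.imread("pics/w1c.png")
cv2.polylines(a,[((hull("wrist",b,P)-[235,120])*3.6).astype(int)],True,(0,255,0))
f=lambda X:((proj("wrist",cw(q,X),P)-[235,120])*3.6).astype(int)
cv2.polylines(a,[f([(.046,-.108,0),(.046,-.108,.062),(.046,.108,.062),(.046,.108,0)])],True,(255,0,0)); cv2.polylines(a,[f([(-.023,-.108,.003),(-.023,.108,.003)])],True,(0,0,255))
a2=[f([(-.024,.108,.116),(-.024,.13,.116),(.024,.13,.116),(.024,.108,.116)])]; cv2.polylines(a,a2,True,(255,0,255))
cv2.imwrite("pics/w1o.png",a)
# compare scene
a=cv2.imread("pics/sc_crop.png"); 
P2=imaging.camera_params("scene"); cv2.polylines(a,[((hull("scene",b,P2)-[210,140])*3).astype(int)],True,(0,255,0))
f=lambda X:((proj("scene",cw(q,X),P2)-[210,140])*3).astype(int)
cv2.polylines(a,[f([(.046,-.108,0),(.046,-.108,.062),(.046,.108,.062),(.046,.108,0)])],True,(255,0,0)); cv2.polylines(a,[f([(-.023,-.108,.003),(-.023,.108,.003)])],True,(0,0,255))
cv2.imwrite("pics/sco.png",a)
E
```

```text
[ 0.54922934 -0.18633145 -0.76577184] [[-0.09  0.59]
 [ 0.26  0.54]
 [ 0.54 -1.45]
 [-1.34  0.86]
 [-1.38 -1.49]
 [ 1.94  0.84]]
[ 0.46064947 -0.1184542  -0.69549168] [ 0.8   1.02  0.88  1.02  1.14  1.01  1.16  1.31  1.08  0.87 -0.08  0.16
  0.52  0.6   0.43  0.18 -0.63]
blank in cradle mm -110.89787212491625 -12.464988553734985 yaw 0.07028015224648321
```

View pics/w1o.png

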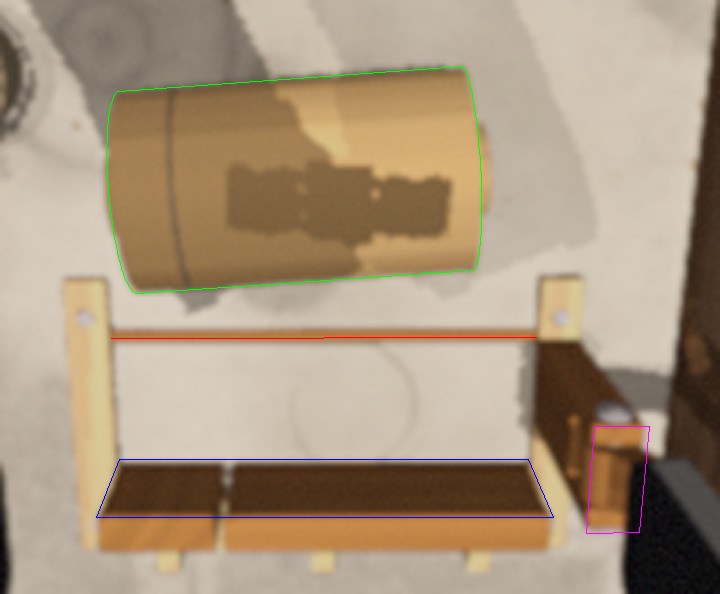

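View pics/sco.png

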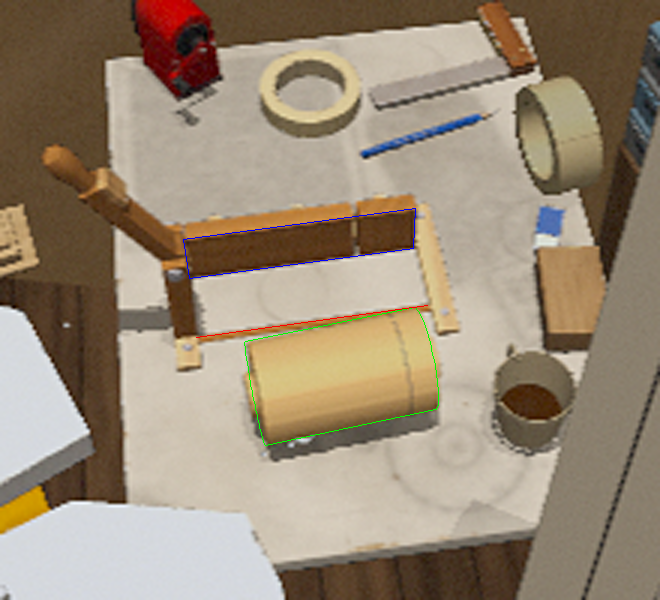

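```bash
cat >> h.py <<'E'
Q=np.array([0.54923,-0.18633,-0.76577])
R_=.045; w_=.011; CX=.0
def tocr(b):
    c,s=np.cos(Q[2]),np.sin(Q[2]); d=np.array(b[:2])-Q[:2]
    return np.array([c*d[0]+s*d[1],-s*d[0]+c*d[1],b[2]-Q[2]])
def go(P,yaw=0,v=.08,**k):  # cradle coords
    return bot.move_straight(list(cw(Q,P)[0]),list(ori(Q[2]+yaw)),v=v,**k)
def st(tag=""):
    s=bot.read_state(); e=tocr([*s["ee_pos"][:2],0]); c,t=np.cos(Q[2]),np.sin(Q[2]); f=s["force"]
    print(tag,"t%.1f"%s["time_s"],"ee",(e[:2]*1e3).round(1),"z%.1f"%(s["ee_pos"][2]*1e3),"F",np.round([c*f[0]+t*f[1],-t*f[0]+c*f[1],f[2]],1),"T",s["wrist_torque"].round(2)); return s
E
python3 - <<'E'
from h import *
b=np.array([-.1109,-.0125,.070])
ax=np.array([np.cos(b[2]),np.sin(b[2])])
p=b[:2]-.018*ax
print(bot.read_state()["gripper_width"])
go([*p,.13],b[2],v=.25); st("hover")
print(go([*p,.06],b[2],v=.03,threshold=3)); s=st("contact")
go([*p,s["ee_pos"][2]-.003],b[2],v=.02); st("press")
E
```

```text
0.08599941622059165
hover t3.9 ee [-127.7  -13.5] z131.1 F [0.1 0.4 0.7] T [-0.03 -0.07  0.02]
True
contact t5.5 ee [-128.4  -13.7] z75.4 F [-0.1 -1.   5.2] T [-0.03  0.12 -0.01]
press t5.8 ee [-125.5  -13.4] z75.3 F [-1.7 -3.7 16.8] T [-0.44  0.55 -0.03]
```

```bash
cat >> h.py <<'E'
def stroke(u0,S,n=12):
    """no-slip hand path relative to start: arrays of (hand dx, hand dz, centre ds) on flat table"""
    N=400; x=0.;X=-u0;out=[]
    for i in range(N+1):
        u=x-X
        th=0 if abs(u)<=w_ else (np.arcsin((X+w_-x)/R_) if u>0 else np.arcsin((X-w_-x)/R_))
        out.append((X+u0,R_*(np.cos(th)-1),x))
        da=S/R_/N; x+=R_*da; X+=R_*da+R_*np.cos(th)*da
    o=np.array(out); o[:,1]-=o[0,1]; return o[::N//n]
E
python3 - <<'E'
from h import *
b=np.array([-.1109,-.0125,.070])
ax=lambda y:np.array([np.cos(y),np.sin(y)])
z0=.0754-.003; y0=.07; y1=.15
h=b[:2]-.018*ax(.07)
pr=np.zeros(3); o=stroke(.018,.028,8)
for i,r in enumerate(o[1:]):
    yaw=y0+(y1-y0)*(i+1)/8
    h=h+ax(yaw)*(r[0]-pr[0]); pr=r
    go([*h,z0+r[1]],yaw,v=.05)
    if i%2: st(i)
E
```

```text
1 t6.4 ee [-110.3  -12.1] z76.4 F [-0.2 -3.1 16.2] T [-0.54  0.42 -0.22]
3 t7.0 ee [-96.1 -10.4] z76.6 F [ 1.  -2.3 16.6] T [-0.46  0.34 -0.19]
5 t7.6 ee [-82.2  -8.5] z76.7 F [ 0.4 -1.7 17.2] T [-0.43  0.3  -0.17]
7 t8.1 ee [-68.6  -6.3] z76.3 F [ 1.1 -0.2 13.1] T [-0.29  0.12 -0.25]
```

```bash
cat >> h.py <<'E'
def snap(name):
    P=imaging.camera_params("wrist"); im=imaging.capture("wrist"); np.savez(name+".npz",**P); cv2.imwrite(f"pics/{name}.png",im[:,:,::-1]); return P,im
E
python3 - <<'E'
from h import *
s=bot.read_state(); e=tocr([*s["ee_pos"][:2],0])
go([e[0],e[1],.11],.15,v=.1); st()
go([-.12,0,.25],.0,v=.3)
bot.sleep(.15); snap("w2"); st()
E
```

```text
t8.7 ee [-68.8  -6.4] z109.7 F [-0.4 -0.4 -0.6] T [0.01 0.03 0.02]
 t9.5 ee [-120.9   -0.6] z247.8 F [0.5 0.9 1.4] T [ 0.03  0.03 -0.03]
```

View pics/w2.png

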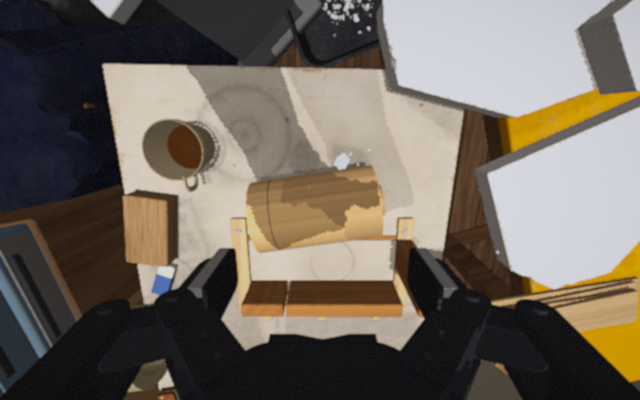

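```bash
python3 - <<'E'
import cv2
a=cv2.imread("pics/w2.png")[150:320,225:425]; cv2.imwrite("pics/w2c.png",cv2.resize(a,None,fx=3.5,fy=3.5,interpolation=2)); 
E
```

```text
(no output)
```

View pics/w2c.png

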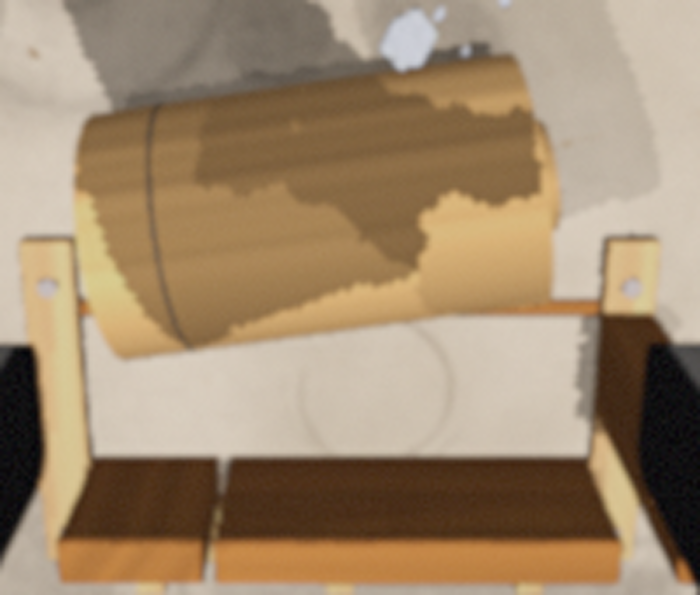

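```bash
cat >> h.py <<'E'
def fit(name,off,s,M,C,b0):
    P=dict(np.load(name+".npz")); W=lambda m:np.array(off)+np.array(m)/s
    def r(q): return np.concatenate([proj("wrist",cw(q,X),P)[0]-W(uv) for uv,X in C])
    q=least_squares(r,Q).x; print("cradle",q.round(4),"res",np.abs(r(q)).max().round(2))
    def rb(b):
        h=hull("wrist",b,P); return [cv2.pointPolygonTest(h,tuple(float(x) for x in W(m)),True) for m in M]
    o=least_squares(rb,cw(q,[b0[0],b0[1],0])[0][:2].tolist()+[q[2]+b0[2]],diff_step=1e-3); b=o.x
    c,t=np.cos(q[2]),np.sin(q[2]); d=b[:2]-q[:2]; r=np.array([c*d[0]+t*d[1],-t*d[0]+c*d[1],b[2]-q[2]])
    print("blank rel fitted cradle",r.round(4),"rel Q",tocr(b).round(4),np.round(o.fun,1)); return r
E
python3 - <<'E'
from h import *
C=[((92,459),(.046,-.108,0)),((588,459),(.046,.108,0)),((61,540),(.046,-.108,.062)),((619,540),(.046,.108,.062)),((597,308),(-.023,.108,.003)),((82,307),(-.023,-.108,.003))]
M=[(110,113),(200,100),(300,86),(400,72),(500,57),(140,357),(220,345),(300,333),(400,319),(500,306),(77,160),(80,230),(100,310),(528,90),(542,140),(552,220),(552,280)]
fit("w2",(225,150),3.5,M,C,[-.075,-.01,.13])
E
```

```text
cradle [ 0.5485 -0.1864 -0.7637] res 2.15
blank rel fitted cradle [-0.0815 -0.0067  0.1451] rel Q [-0.0819 -0.0074  0.1473] [0.8 0.9 1.  1.2 1.  0.6 0.9 1.3 1.4 1.3 0.6 1.  2.  1.1 0.4 0.7 1.3]
```

```bash
cat >> h.py <<'E'
ax=lambda y:np.array([np.cos(y),np.sin(y)])
def press(b,u0,pre=.003):
    h=np.array(b[:2])-u0*ax(b[2])
    go([*h,.115],b[2],v=.25)
    go([*h,.085],b[2],v=.1)
    print("contact",go([*h,.06],b[2],v=.03,threshold=3)); s=st()
    z0=s["ee_pos"][2]-pre; go([*h,z0],b[2],v=.02); st("press"); return h,z0
def lift(yaw):
    s=bot.read_state(); e=tocr([*s["ee_pos"][:2],0]); go([e[0],e[1],.11],yaw,v=.1)
def roll(h,z0,u0,S,y0,y1,n=8):
    o=stroke(u0,S,n); pr=o[0]
    for i,r in enumerate(o[1:]):
        yaw=y0+(y1-y0)*(i+1)/n; h=h+ax(yaw)*(r[0]-pr[0]); pr=r
        go([*h,z0+r[1]],yaw,v=.05)
        if i%3==2: st(i)
    return h
E
python3 - <<'E'
from h import *
b=np.array([-.0817,-.0070,.147])
h,z=press(b,.018)
roll(h,z,.018,.025,.147,.15)
bot.sleep(.2); lift(.15)
go([-.12,0,.25],.0,v=.3)
bot.sleep(.15); P,im=snap("w3"); st()
cv2.imwrite("pics/w3c.png",cv2.resize(im[150:320,225:425,::-1],None,fx=3.5,fy=3.5,interpolation=2))
E
```

```text
contact True
 t11.1 ee [-98.5  -9.3] z75.6 F [ 0.3 -1.   5.1] T [-0.05  0.12 -0.02]
press t11.4 ee [-96.3  -8.9] z75.5 F [-2.  -1.5 15.6] T [-0.23  0.38 -0.02]
2 t12.2 ee [-76.5  -6. ] z76.6 F [ 0.6 -2.3 15.1] T [-0.4   0.2  -0.01]
5 t13.1 ee [-58.   -3.3] z76.6 F [ 0.7 -1.6 15.4] T [-0.33  0.27 -0.15]
 t15.2 ee [-120.7   -0.6] z247.5 F [-0.5 -0.4 -0.6] T [0.01 0.01 0.03]
```

View pics/w3c.png

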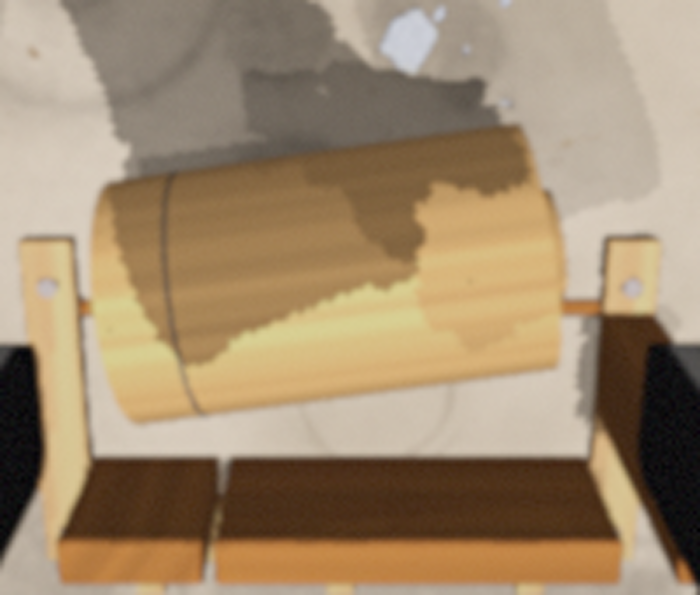

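```bash
cat >> h.py <<'E'
C250=[((92,459),(.046,-.108,0)),((588,459),(.046,.108,0)),((61,540),(.046,-.108,.062)),((619,540),(.046,.108,.062)),((597,308),(-.023,.108,.003)),((82,307),(-.023,-.108,.003))]
E
python3 - <<'E'
from h import *
M=[(120,182),(200,171),(300,157),(400,143),(500,128),(150,421),(220,411),(300,401),(400,389),(500,376),(93,230),(97,290),(112,360),(530,150),(545,190),(558,260),(560,340)]
fit("w3",(225,150),3.5,M,C250,[-.055,-.003,.15])
E
```

```text
cradle [ 0.5485 -0.1864 -0.7636] res 2.25
blank rel fitted cradle [-0.0557 -0.0026  0.1422] rel Q [-0.0562 -0.0034  0.1443] [0.9 0.9 0.9 0.9 0.6 0.9 1.2 1.1 0.8 0.9 0.  1.2 2.3 1.5 0.4 0.2 1.4]
```

```bash
python3 - <<'E'
from h import *
b=np.array([-.056,-.0030,.1435])
u=.012
h,z=press(b,u,.004)
o=stroke(u,.013,8); pr=o[0]
for i,r in enumerate(o[1:]):
    yaw=.1435+(-.005-.1435)*(i+1)/8; h=h+ax(yaw)*(r[0]-pr[0])+np.array([0,.0003]); pr=r
    go([*h,z+r[1]],yaw,v=.04)
    if i%3==1: st(i)
bot.sleep(.2); lift(0)
go([-.12,0,.25],.0,v=.3)
bot.sleep(.15); P,im=snap("w4"); st()
cv2.imwrite("pics/w4c.png",cv2.resize(im[150:320,225:425,::-1],None,fx=3.5,fy=3.5,interpolation=2))
E
```

```text
contact True
 t16.8 ee [-66.6  -4.4] z76.6 F [ 0.7 -0.4  2.7] T [-0.03  0.01  0.02]
press t17.1 ee [-63.3  -3.8] z76.4 F [-0.1 -2.5 17.1] T [-0.39  0.17  0.03]
1 t17.6 ee [-56.6  -2.3] z76.5 F [ 0.1 -1.9 17.2] T [-0.39  0.2   0.14]
4 t18.4 ee [-46.9  -0.8] z76.6 F [-0.3 -2.6 18. ] T [-0.46  0.3   0.13]
7 t19.1 ee [-37.3  -0.1] z76.7 F [-0.3 -1.6 16.7] T [-0.44  0.42  0.13]
 t20.8 ee [-120.5   -0.6] z247.6 F [ 0.5 -0.  -0.5] T [-0.04 -0.02  0.03]
```

View pics/w4c.png

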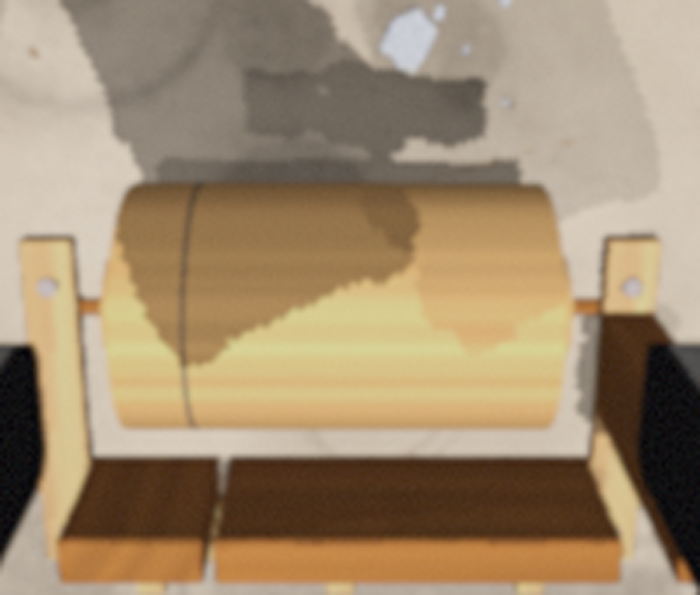

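```bash
python3 - <<'E'
from h import *
M=[(140,184),(220,184),(300,184),(400,184),(530,186),(135,428),(220,428),(300,428),(400,428),(540,428),(117,230),(106,270),(103,310),(107,370),(556,220),(568,270),(572,310),(566,370)]
fit("w4",(225,150),3.5,M,C250,[-.045,-.003,.0])
# cut line check: top point of cut line, kerf
P=dict(np.load("w4.npz"))
for p in [(-.0435,-.050,.090),(.046,-.05,.062),(.046,-.05,0),(.066,-.05,.062)]: print(p,(proj("wrist",cw(Q,p),P)-[225,150])*3.5)
E
```

```text
cradle [ 0.5487 -0.1866 -0.7639] res 2.21
blank rel fitted cradle [-0.0436 -0.0006 -0.0027] rel Q [-0.0438 -0.0012 -0.0009] [ 0.5  0.5  0.4  0.4  0.9  0.5  0.5  0.6  0.7  0.8  1.  -0.6 -0.8 -0.2
  0.9 -0.5 -1.1  0.1]
(-0.0435, -0.05, 0.09) [[187.3355934  359.89183534]]
(0.046, -0.05, 0.062) [[208.10194209 542.75429307]]
(0.046, -0.05, 0) [[226.40951025 454.09081944]]
(0.066, -0.05, 0.062) [[209.95009929 587.78462208]]
```

```bash
cat > fin.py <<'E'
from h import *
def path(x0,u0,xend,N=2000,n=18):
    r=.0041; zc0=-.0009; x=x0; z=.045; X=x0-u0; out=[]; sx=-.023
    ds=(xend-x0)/N
    for i in range(N+1):
        u=x-X
        th=0 if abs(u)<=w_ else np.arcsin(((X+w_-x) if u>0 else (X-w_-x))/R_)
        out.append((X,z+R_*np.cos(th),x,th))
        if abs(x-sx)<.017:
            c=(x+ds/2-sx)/(R_+r); dphi=ds/(R_+r)/np.sqrt(1-c*c); da=(R_+r)*dphi/R_
        else: da=ds/R_
        x+=ds; nz=zc0+np.sqrt((R_+r)**2-(x-sx)**2) if abs(x-sx)<.0172 else .045; nz=max(nz,.045); 
        z=nz; X+=ds+R_*np.cos(th)*da
    return np.array(out)
E
python3 - <<'E'
from fin import *
o=path(-.0437,.022,.001); print((o[::200]*1e3).round(1))
P=dict()
b=np.array([-.0437,-.0009,-.002])
k=np.linspace(0,2000,19).astype(int); o=o[k]
h,z=press(b,.022,.004)
for i,r in enumerate(o[1:]):
    go([r[0],h[1]+.0005*(i+1)/18,z+r[1]-o[0][1]],0,v=.045)
    if i%3==2: st((r*1e3).round(1))
bot.sleep(.3); st("end")
E
```

```text
[[ -65.7   88.6  -43.7 -246.9]
 [ -56.8   90.   -39.2 -146.6]
 [ -47.7   91.7  -34.8  -42.9]
 [ -38.7   92.7  -30.3    0. ]
 [ -29.7   93.1  -25.8    0. ]
 [ -20.8   93.2  -21.4    0. ]
 [ -11.8   92.8  -16.9    0. ]
 [  -2.8   92.   -12.4    0. ]
 [   6.3   90.7   -7.9   72.3]
 [  15.3   89.3   -3.5  174.1]
 [  24.2   88.3    1.   273.5]]
contact True
 t22.4 ee [-65.3  -0.6] z74.4 F [-0.6 -1.2  4.3] T [0.05 0.09 0.03]
press t22.8 ee [-62.5  -0.5] z74.2 F [-2.9 -3.1 20.9] T [-0.14  0.82 -0.02]
[-50.7  91.2 -36.3 -77.3] t23.6 ee [-47.6  -0.5] z77.6 F [-5.3 -4.3 24.5] T [-0.03  1.24 -0.13]
[-35.7  92.9 -28.8   0. ] t24.3 ee [-30.2  -0.6] z79.6 F [-0.5 -4.3 21.1] T [-0.69  0.68 -0.04]
[-20.8  93.2 -21.4   0. ] t25.1 ee [-14.9  -0.6] z79.6 F [ 1.7 -4.1 19.2] T [-0.81  0.47 -0.02]
[ -5.8  92.4 -13.9   0. ] t25.9 ee [ 0.  -0.5] z78.0 F [ 2.7 -3.5 14.1] T [-0.97  0.12 -0.  ]
[  9.3  90.1  -6.5 106.9] t26.7 ee [14.1 -0.5] z75.3 F [ 1.4 -3.9 13. ] T [-0.64  0.3   0.01]
[ 24.2  88.3   1.  273.5] t27.5 ee [26.9  0.1] z72.4 F [ 0.  -0.1 10.2] T [-0.21  0.16 -0.01]
end t27.8 ee [26.9  0.1] z72.4 F [ 0.6 -1.3  9.9] T [-0.16  0.17  0.01]
```

```bash
python3 - <<'E'
from h import *
lift(0)
go([-.12,0,.25],.0,v=.3)
bot.sleep(.15); P,im=snap("w5"); st()
cv2.imwrite("pics/w5c.png",cv2.resize(im[150:320,225:425,::-1],None,fx=3.5,fy=3.5,interpolation=2))
im=imaging.capture("scene"); cv2.imwrite("pics/s5c.png",cv2.resize(im[140:340,210:430,::-1],None,fx=3,fy=3,interpolation=2))
E
```

```text
t29.3 ee [-119.9   -0.4] z248.2 F [-0.8  0.2  0.8] T [ 0.01 -0.04  0.04]
```

View pics/w5c.png

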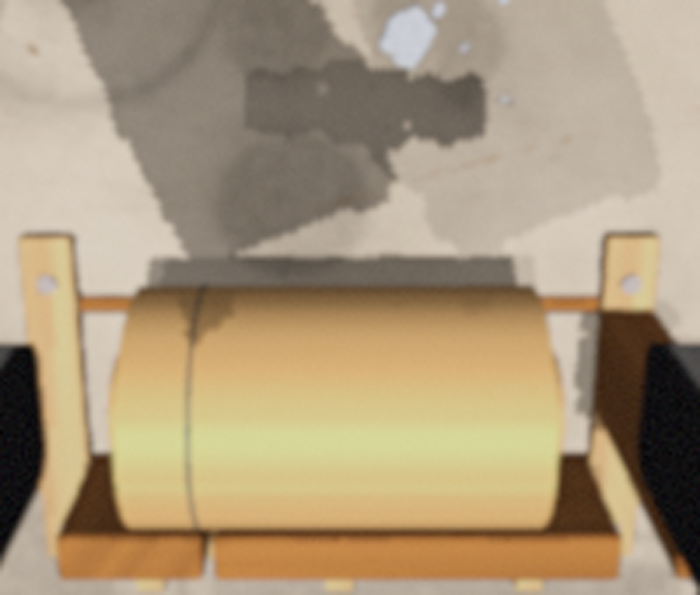

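View pics/s5c.png

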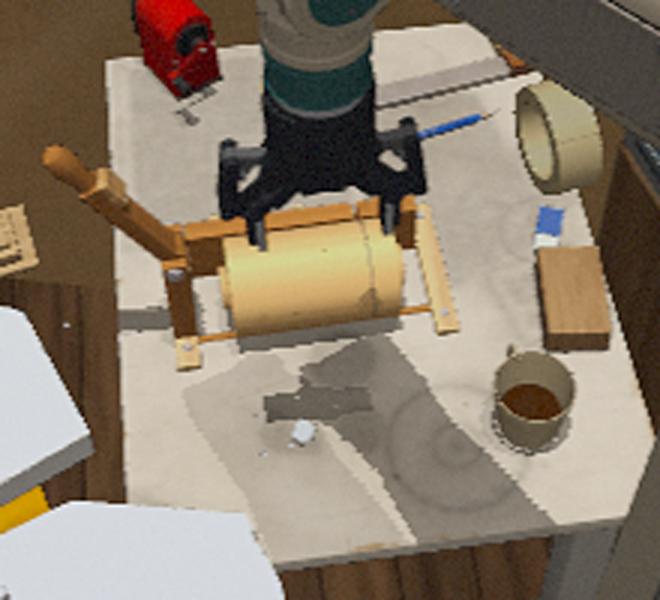

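```bash
python3 - <<'E'
from h import *
C=[(( u,v-4),X) for (u,v),X in C250]
M=[(150,288),(220,287),(300,287),(400,287),(530,288),(135,527),(220,528),(300,528),(400,528),(540,528),(125,330),(117,370),(113,410),(118,470),(548,330),(558,390),(560,420),(553,490)]
fit("w5",(225,150),3.5,M,C,[-.003,0,0])
E
```

```text
cradle [ 0.5487 -0.1861 -0.7645] res 2.12
blank rel fitted cradle [-0.0008 -0.0009 -0.0012] rel Q [-0.0013 -0.0012  0.0001] [ 0.7  0.4  0.4  0.3  0.6  0.7  0.4  0.5  0.5  0.6  0.6  0.1 -0.3  1.
  0.7 -0.  -0.2  1. ]
```

```bash
cat > bar.py <<'E'
from h import *
e=.0145; py,pz=.119,.107; X0=.0005
def tcp(ps):
    if ps<=0: return np.array([X0,py-.156*np.sin(ps)+.0125+e,pz+.156*np.cos(ps)-.015])
    d=.1413
    return np.array([X0,py-d*np.sin(ps)+.0125*np.cos(ps)+e,pz+d*np.cos(ps)+.0125*np.sin(ps)])
E
python3 - <<'E'
from bar import *
go([-.10,.05,.32],0,v=.3)
bot.move_gripper(0.0)
go([0.0,.275,.32],0,v=.3)
go([X0,.275,tcp(-.61)[2]],0,v=.15); st()
go(tcp(-.61)+[0,.004,0],0,v=.08); st("near"); print(bot.read_state()["gripper_width"])
im=imaging.capture("side"); cv2.imwrite("pics/b1.png",cv2.resize(im[140:310,210:430,::-1],None,fx=3.5,fy=3.5,interpolation=2))
E
```

```text
t32.4 ee [  1.  275.1] z221.4 F [ 0.3 -0.4  0.4] T [ 0.02  0.01 -0.03]
near t33.0 ee [  0.7 239. ] z220.1 F [-0.3  0.1  1.1] T [ 0.01 -0.03  0.01]
-9.613522203625669e-05
```

View pics/b1.png

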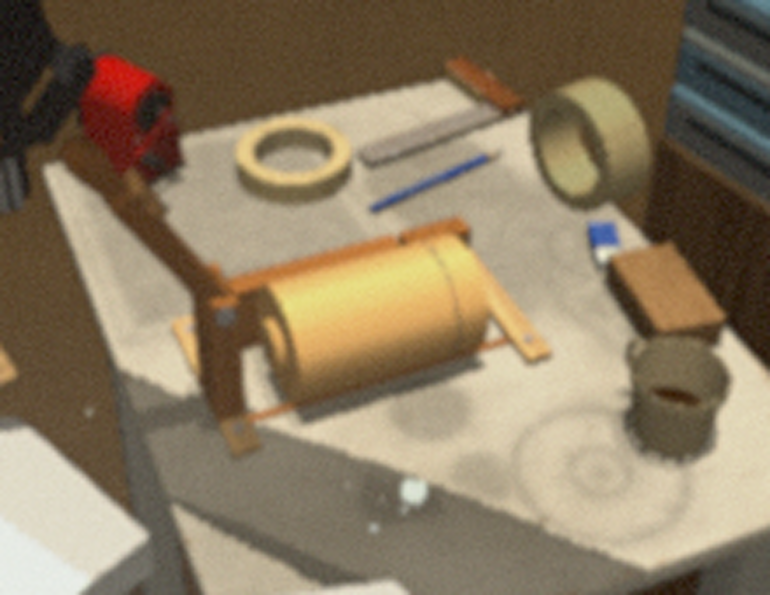

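```bash
python3 - <<'E'
from bar import *
for i,ps in enumerate(np.linspace(-.61,0.0,7)):
    go(tcp(ps),0,v=.1)
    if i%2==0: st(round(ps,2))
im=imaging.capture("side"); cv2.imwrite("pics/b2.png",cv2.resize(im[110:310,190:430,::-1],None,fx=3,fy=3,interpolation=2))
E
```

```text
-0.61 t33.3 ee [  0.4 235.4] z219.7 F [ 0.6 -0.3 -0.3] T [-0.01  0.02 -0.03]
-0.41 t33.9 ee [  0.8 207.1] z236.0 F [-0.1 -0.7 -1.6] T [ 0.05 -0.   -0.02]
-0.2 t34.5 ee [  0.6 176.8] z245.1 F [ 0.1 -1.  -0.3] T [ 0.04  0.08 -0.02]
0.0 t35.1 ee [  0.5 145.2] z248.1 F [ 0.3 -0.2  0.3] T [ 0.03 -0.04  0.01]
```

View pics/b2.png

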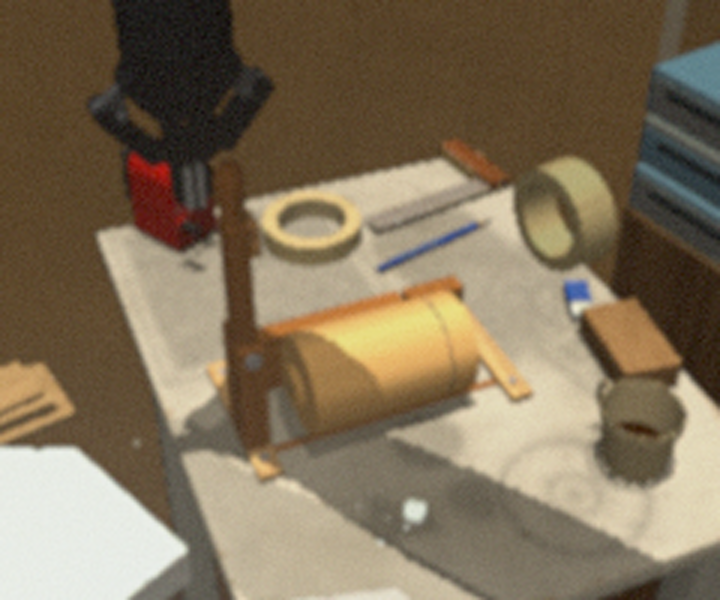

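```bash
python3 - <<'E'
from bar import *
for i,ps in enumerate(np.linspace(0,1.2,11)[1:]):
    go(tcp(ps),0,v=.1)
    if i%3==0: st(round(ps,2))
im=imaging.capture("side"); cv2.imwrite("pics/b3.png",cv2.resize(im[110:310,190:430,::-1],None,fx=3,fy=3,interpolation=2))
E
```

```text
0.12 t35.5 ee [  0.5 128.2] z248.8 F [-0.3  0.4 -0.8] T [0.02 0.03 0.03]
0.48 t36.4 ee [ 0.3 78.9] z237.8 F [ 0.  -0.1 -0. ] T [ 0.01 -0.07 -0.04]
0.84 t37.4 ee [ 0.1 36.3] z210.1 F [-0.3  0.5 -0.3] T [-0.    0.01  0.03]
1.2 t38.3 ee [-0.   6.1] z169.4 F [-0.2  0.5  0.2] T [ 0.01 -0.05 -0.02]
```

View pics/b3.png

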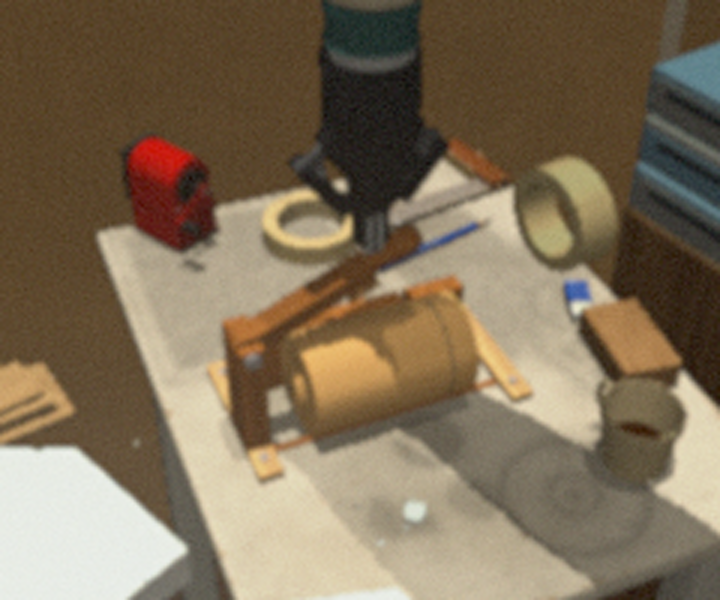

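```bash
python3 - <<'E'
from bar import *
for ps in (1.3,1.4): go(tcp(ps),0,v=.08)
st()
p=tcp(1.5); print(go([p[0],p[1],.105],0,v=.03,threshold=7)); st("down")
bot.sleep(.3); s=st("hold")
im=imaging.capture("side"); cv2.imwrite("pics/b4.png",cv2.resize(im[110:310,190:430,::-1],None,fx=3,fy=3,interpolation=2))
E
```

```text
t39.0 ee [-0.2 -4. ] z142.4 F [ 0.6 -0.8  0.3] T [-0.   -0.   -0.02]
True
down t39.9 ee [ 0.5 -5.7] z116.4 F [ 0.6 -0.2  4.7] T [0.08 0.14 0.01]
hold t40.2 ee [ 0.5 -5.7] z116.4 F [-0.6  0.2  5.4] T [ 0.08  0.14 -0.01]
```

View pics/b4.png

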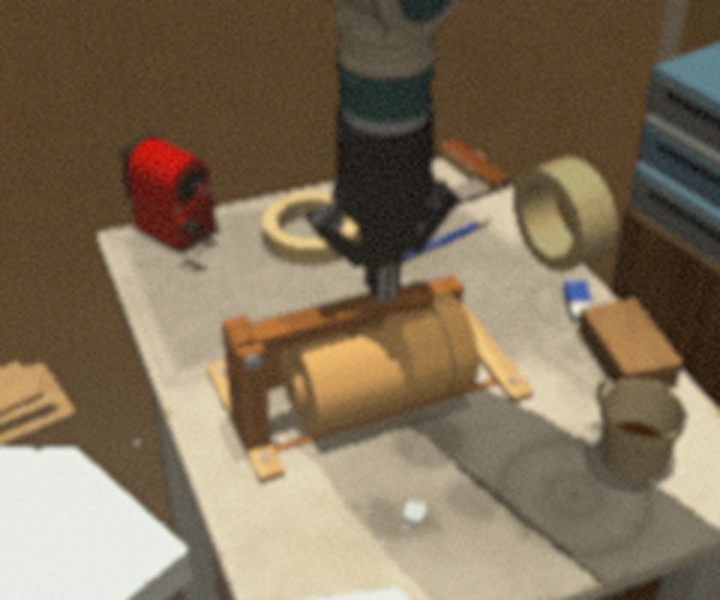

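```bash
python3 - <<'E'
from bar import *
p=tcp(1.5); go([p[0],p[1],.1135],0,v=.02); st("more")
go([p[0],p[1],.14],0,v=.08); st("up")
go([-.10,0,.28],0,v=.3); bot.sleep(.2); st()
P,im=snap("w6"); cv2.imwrite("pics/w6.png",im[:,:,::-1])
im=imaging.capture("side"); cv2.imwrite("pics/b5.png",cv2.resize(im[110:310,190:430,::-1],None,fx=3,fy=3,interpolation=2))
E
```

```text
more t40.5 ee [ 0.7 -5.7] z116.1 F [-5.2 -0.6 15. ] T [ 0.84  0.88 -0.  ]
up t41.0 ee [ 0.8 -6.5] z140.2 F [ 0.4 -1.3 -0.2] T [-0.02 -0.02 -0.03]
 t41.9 ee [-100.3   -0.6] z277.7 F [0.6 0.5 0.6] T [-0.   -0.01 -0.04]
```

View pics/w6.png

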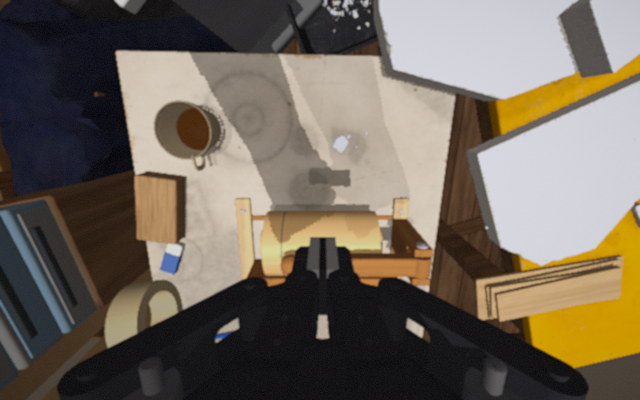

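View pics/b5.png

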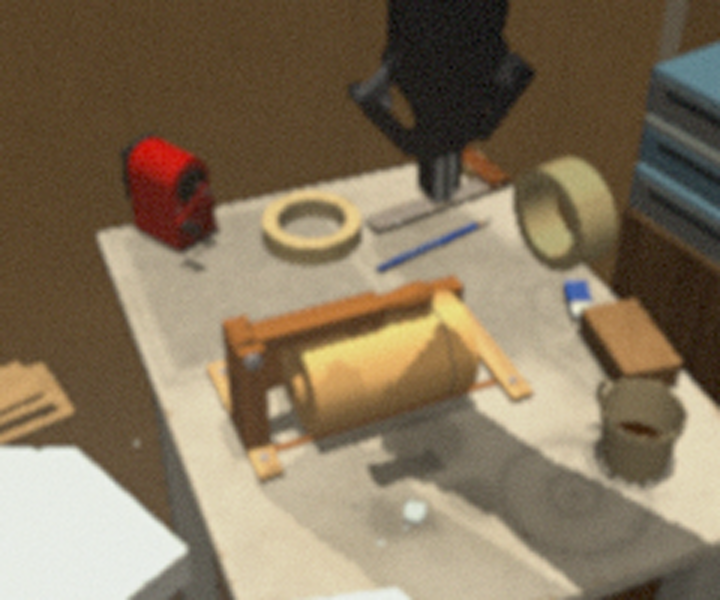

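```bash
python3 - <<'E'
from cell import bot
bot.hand_in()
E
```

```text
the job is handed in; nothing more can be done
```

The blank is in its seat against the fence, the hold-down bar is shut on it, and the job is handed in at about 42 s of the 64 s allowed. No verdict was reported.

- **Rolling:** I used four strokes with the open fingertips flat on top. They steered out the blank's starting offset (about 12 mm to the side, turned 0.07 rad). I lifted the hand between the first strokes and kept it on the blank the whole way over the sill.
- **Seat:** the wrist picture taken after the last stroke puts the blank's centre about 1 mm from the seat point in both x and y, and parallel within about 0.002 rad. The cradle outline fitted with residuals of up to about 2 pixels.
- **Bar:** I pushed it over with the shut fingers, then pressed from above. The tool stopped at 116.4 mm, which is where the bar's top face should be when level. A further press raised the force to 15 N with only 0.3 mm of movement, so the pad is on the blank.
- **Last look:** after I let go, the side picture showed the bar still level on the blank. I did not re-measure the blank's position with the bar shut, because the gripper hid part of it. By eye the mug, the sanding block and the tape had not moved.

The largest tool force I read was about 25 N, and no check failed.

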